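# Align the quarter-turn fastener and hold the access panel shut

### The arm

A 6-joint arm with a two-finger parallel gripper is mounted at the origin on a cart in front of the work surface, level with it; the furniture and walls round the work are solid. World frame = base frame: x ahead of the robot, y to its left, z up, the work surface at z = 0. Lengths are in m, angles in rad, forces in N, time in s.
With the tool pointing down it reaches from about 0.375 to 0.9 m from the base axis. Payload 3.1 kg.
Tool frame: the origin (TCP) lies on the centre line of the jaws, within the pads' length; the fingertips stand 25 mm ahead of it and the grasp point (between the pads) lies 6 mm ahead of it; x points along the fingers, y is the direction in which the jaws open and shut, and the axes are right-handed (so a half turn about x gives the same grasp; the last joint's range is limited). The gripper opens to 87 mm and grips with 3 to 60 N. Pads are 19 mm wide; open, the fingers measure 117 mm over their backs; the gripper's body (75 mm by 190 mm) begins 51 mm behind the grasp point.
Start: joints at [-1.466, 0.527, 1.433, -0, 1.181, -0.178], TCP at [0.175, -0.6, 0.248] pointing down, gripper open.
Joint ranges: [-3.08, 3.08], [-0.75, 2.2], [0.22, 2.44], [-1.43, 4.57], [0, 2.65], [-2.85, 2.85]. Speed limits (rad/s): [2.79, 2.79, 3.14, 3.14, 3.14, 3.14].

### API

Orientations are given as a unit quaternion [x, y, z, w].
In Python, from rig import robot gives the robot as it stands. The module is installed in compiled form; this text tells all that it offers.
- The arm moves only by the tool move_arm, never from a script. Its argument "commands" is a list of rows, each a list of 5 numbers: the gripper's target within -1 to 1 (shut at 1, half-way at 0, fully open at -1), then the shift along the tool's x, y, z in mm, then the turn about the tool's x in degrees. A call has 1 to 8 rows; each row is the pose to reach, as a shift and turn from the pose commanded when the call began, along the tool's axes at that moment; what a row does not reach only later rows make up. A row lasts 1/12 s, in which the tool goes at most 41.7 mm and 7.16 degrees, less where a joint would pass 70% of its speed; a pose out of reach is approached as far as the arm can. A call with a gripper value outside its range is refused whole. The fingers move at their own pace and stop on an object; "newtons" is the grip in N (left out, the last holds). Time passes only in rows, so rows that repeat a pose let the fingers close. It gives the time, the measured TCP pose, the force and the opening at its end, in the units of the state.
- robot.get_obs(): the state, without advancing time (a new reading comes with each control period).
- robot.camera(name): name is "scene" or "side" or "wrist"; returns a dict with "image" (400x640x3 uint8, red, green, blue), "fx", "fy", "cx", "cy" (pixels), "xyz" and "rotation" of the camera in the world; the wrist camera has in their place "tool_from_camera" (4x4, takes a point from camera to tool coordinates, whose origin is the TCP and whose axes are the tool frame's). Camera axes: x right, y down, z forward; pixel columns grow to the right and rows downward; lengths in m; the calibration is good to about 2 mm. A picture is of the moment at which its call begins: read the wrist's pose just before it. There is no depth.
- robot.hand_in(): hands the job in, once; it reports no verdict.
Trained networks look in a picture, given as the dict that the camera call returned (one of the last four; its "shot" number tells which), for a name from the list of things; names that differ only in an ending like _2 or _b are one class to them, and where a whole thing is asked for, a point or a joint stands for the part that bears it (a point fixed in the world has none). Each returns a list of dicts, best first, with "p" (0 to 1); they miss things now and then, are a little off and sometimes report something else, mostly with a low value. They report only what shows in the picture. A call takes as long as a camera call. They do not tell look-alikes from the thing itself.
- robot.regions_of(picture, name): "pixels" (400x640 bool, what is visible of it) and "bbox" ([left, top, right, bottom] in pixels, round what is visible of it).
The state is a dict: "time": time; "q": joint angles; "joint_velocities": joint speeds; "joint_torque": joint torques, N m; "position": TCP position; "tool_rot": TCP orientation; "ft_force": force on the tool from outside, world axes, zero at the start; "moment": the same for the moment, N m; "grip_width": finger opening in m.
Only numpy, scipy, OpenCV 4.12 (cv2) and the standard library are available. Lean on these libraries where they do the work, as an engineer would, in place of code of your own. Each camera call takes 0.05 s, during which the arm holds its last target.

### The job

First lift the small bottle off the raised access panel of the grey enclosure and stand it upright on the bench, leaving the lidded box, the timer and the comb where they are. Then turn the panel's winged quarter-turn fastener until its wing lines up with the two ribs on the panel, and push the panel down until it is flush with the rim of the enclosure. Finish while still holding the panel pressed down: do not let go, as its springs would lift it again.

Things in the scene. Friction and masses are not known exactly. Their poses are not given: they have to be found in the camera images.
- housing: Grey painted bench enclosure, fixed, 170 x 220 x 70 mm (x, y, z); origin at the centre of its underside, z up, front (with three round sockets) facing -x of its own frame. Its top is an 18 mm wide rim at height 70 mm around an aluminium access panel. Its position and yaw vary.
- access_panel: Aluminium panel 131 x 181 x 6 mm (x, y, z) in the enclosure's opening; origin at the centre of its underside, top face 6 mm above, axes parallel to the enclosure's. Top face 80 mm above the bench when raised, 70 mm (level with the rim) when flush. Two raised black ribs on it (6 x 11 mm, 1 mm high) lie to either side of the fastener along the panel's y, centred 29 mm from its axis.
- fastener (a joint): Angle of the quarter-turn fastener, rad, counter-clockwise from above positive, stops at -0.4 and 1.6. 0: the wing lies along the panel's y axis, in line with the two ribs, and its pin can pass its slot (up to about 0.15 rad either way). It starts at 0.8 to 1.4, so turn it clockwise by that much; it stays where it is left (friction 0.04 N m).
- fastener_grip (a point): Point on the fastener's vertical axis (10 mm towards -x, 40 mm towards -y from the panel's centre), 14 mm above the panel's top face; turns with it: own y along the wing, x across. The steel wing is an upright rounded bar 10 mm thick, 44 mm long, lower edge 4 mm and crest 24 mm above the panel, on a round boss 22 mm wide, 8 mm high.
- panel_press (a point): Point on the panel's top face, 45 mm towards +y and 10 mm towards -x from its centre: clear surface to push once the bottle is gone; the fastener or any other part of the panel serves as well. The panel moves straight down 10 mm to its stop (flush). Springs push it up: about 8 N starts it down, 13 N holds it flush. Unless the fastener is aligned, a pin under it blocks the panel after 3 mm.
- reagent_bottle: Small screw-cap bottle, 86 mm tall, 0.07 to 0.14 kg, origin at the centre of its underside, z up. Body 43 mm in diameter up to 58 mm, above it a cap 27 mm in diameter from 58 mm to about 81 mm, easily gripped. It stands on the raised panel 55 to 75 mm from the fastener's axis, where it is in the gripper's way.
- cuvette_box: Bystander: small box with a lid, 70 x 103 x 48 mm, on the bench left of the enclosure; origin at the centre of its underside.
- timer: Bystander: white timer 64 x 66 x 19 mm on the bench right of the enclosure near the front edge; origin at the centre of its underside.
- gel_comb: Bystander: flat comb 30 x 84 x 8 mm on the bench, right of and behind the enclosure; origin at the centre of its underside.
Things that resemble listed ones, but are neither listed nor needed, are in the scene too. There is more than one size of the reagent_bottle; the job needs the largest.

How it is judged:
By the outcome, as a careful person would: the job done as asked, in the order asked, and still so for the second after the job is handed in, while the arm keeps its last pose, push and grip.
It also fails if it takes over 45 s, if anything falls off the work surface, if the arm or the gripper's body presses on something with over 40 N, if the wrist force passes 120 N, or if a joint passes its speed limit or range.

## Working session

There is one attempt and no reset: what is moved stays moved. The work goes in short steps, Python scripts to look and compute and a tool call to move; the robot and the scene stay as the last step left them, time stands still between calls to the robot, and variables do not carry over. Pictures are saved under pics/ and viewed, and the job is handed in when it is done.

Besides the shell and the picture viewer there is one more tool, called as a command line: name --pt "numbers of a row" for each row, then --argument value for the rest. move_arm: Moves the arm, as the interface text tells. Its arguments: {"type":"object","properties":{"commands":{"type":"array","items":{"type":"array","items":{"type":"number"}}},"newtons":{"type":"number"}},"required":["commands"]}

```bash
mkdir -p pics; cat > h.py <<'E'
from rig import robot
import numpy as np, cv2
from scipy.spatial.transform import Rotation as R
def cam(n):
    o=robot.get_obs(); d=robot.camera(n)
    if 'tool_from_camera' in d:
        T=np.eye(4);T[:3,:3]=R.from_quat(o['tool_rot']).as_matrix();T[:3,3]=o['position']
        T=T@np.array(d['tool_from_camera']); d['P']=T[:3,3];d['Rm']=T[:3,:3]
    else:
        r=np.array(d['rotation']); d['P']=np.array(d['xyz']); d['Rm']=r if r.shape==(3,3) else R.from_quat(r).as_matrix()
    return d
def ray(d,u,v,z):
    k=d['Rm']@np.array([(u-d['cx'])/d['fx'],(v-d['cy'])/d['fy'],1]); t=(z-d['P'][2])/k[2]; return d['P']+t*k
def proj(d,p):
    c=d['Rm'].T@(np.array(p)-d['P']); return d['fx']*c[0]/c[2]+d['cx'],d['fy']*c[1]/c[2]+d['cy']
def save(d,f,s=1): 
    im=cv2.cvtColor(np.array(d['image']),cv2.COLOR_RGB2BGR); cv2.imwrite('pics/'+f,im)
def obs():
    o=robot.get_obs()
    for k in ['time','q','position','tool_rot','ft_force','grip_width']: print(k,np.round(o[k],4))
    print(np.round(R.from_quat(o['tool_rot']).as_matrix(),3).tolist())
E
python3 - <<'E'
from h import *
obs()
for n in ['scene','side']:
    d=cam(n); save(d,n+'1.png'); print(n,d['P'],d['Rm'][:,2])
    for t in ['housing','access_panel','fastener','reagent_bottle','cuvette_box','timer','gel_comb']:
        for r in robot.regions_of(d,t): print(t,round(r['p'],2),r['bbox'])
E
```

```text
time 0.0
q [-1.4655  0.5284  1.4339 -0.      1.1814 -0.1785]
position [ 0.175  -0.5993  0.2466]
tool_rot [ 0.7     0.1008 -0.7     0.0993]
ft_force [ 0.1382 -0.0785 -0.4675]
grip_width 0.0869
[[-0.0, 0.28, -0.96], [0.002, -0.96, -0.28], [-1.0, -0.002, -0.0]]
scene [-0.00226543  0.73916979  0.84749037] [ 0.45287091 -0.59809833 -0.66120067]
housing 0.95 [278.4, 179.1, 382.7, 272.2]
housing 0.63 [168.1, 272.4, 223.9, 330.2]
access_panel 0.8 [288.5, 182.7, 371.4, 249.6]
access_panel 0.33 [276.0, 179.0, 380.6, 268.4]
reagent_bottle 0.68 [323.8, 188.0, 345.1, 224.5]
reagent_bottle 0.65 [276.0, 254.1, 286.0, 278.7]
reagent_bottle 0.46 [278.6, 191.9, 290.2, 213.7]
cuvette_box 0.74 [171.2, 274.9, 220.5, 329.4]
timer 0.58 [412.9, 160.6, 428.0, 178.6]
gel_comb 0.57 [353.6, 148.8, 374.6, 166.4]
side [ 0.31748019 -0.77823341  0.75633848] [ 0.1915144   0.75503601 -0.62709079]
housing 0.66 [270.0, 173.7, 348.2, 249.8]
access_panel 0.98 [273.1, 177.4, 339.7, 226.0]
fastener 0.55 [299.2, 199.1, 316.7, 203.8]
reagent_bottle 0.64 [284.1, 166.8, 302.6, 200.1]
reagent_bottle 0.5 [350.4, 194.1, 360.8, 214.9]
cuvette_box 0.64 [291.8, 135.2, 325.5, 157.0]
cuvette_box 0.6 [271.7, 169.8, 346.8, 249.7]
timer 0.8 [294.7, 318.7, 328.5, 350.9]
gel_comb 0.61 [374.6, 287.8, 391.7, 304.6]
```

```bash
python3 - <<'E'
import cv2,numpy as np
a=cv2.imread('pics/scene1.png');b=cv2.imread('pics/side1.png')
a=cv2.resize(a[120:350,140:460],None,fx=2.5,fy=2.5);b=cv2.resize(b[100:340,220:480],None,fx=2.5,fy=2.5)
cv2.imwrite('pics/sc1z.png',a);cv2.imwrite('pics/si1z.png',b)
E
python3 - <<'E'
from h import *
d=cam('scene');print([d[k] for k in('fx','fy','cx','cy')])
print('bottle',ray(d,334.5,224.5,.08),ray(d,334.5,189,.166));print('housing c',ray(d,330,216,.08))
d=cam('side');print('bottle',ray(d,293.3,200,.08),ray(d,293.3,168,.166));print('h',ray(d,306.5,202,.08))
print('fast',ray(d,308,201.5,.1)); print('timer',ray(d,311,335,.01),'comb',ray(d,383,296,0),'box',ray(d,308,148,.03), 'small',ray(d,355,214,0))
E
```

```text
[464.08556224382886, 464.08556224382886, 323.2610725641346, 201.02253792650362]
bottle [0.45137057 0.09541969 0.08      ] [0.46941049 0.07392356 0.166     ]
housing c [0.47735554 0.07841782 0.08      ]
bottle [0.45470522 0.05311936 0.08      ] [0.46158135 0.07984645 0.166     ]
h [0.48798141 0.03722268 0.08      ]
fast [0.48722038 0.01432791 0.1       ]
timer [ 0.42320475 -0.3159722   0.01      ] comb [ 0.61163047 -0.24646499  0.        ] box [0.5672693  0.38888286 0.03      ] small [0.63528846 0.04970564 0.        ]
```

View pics/sc1z.png

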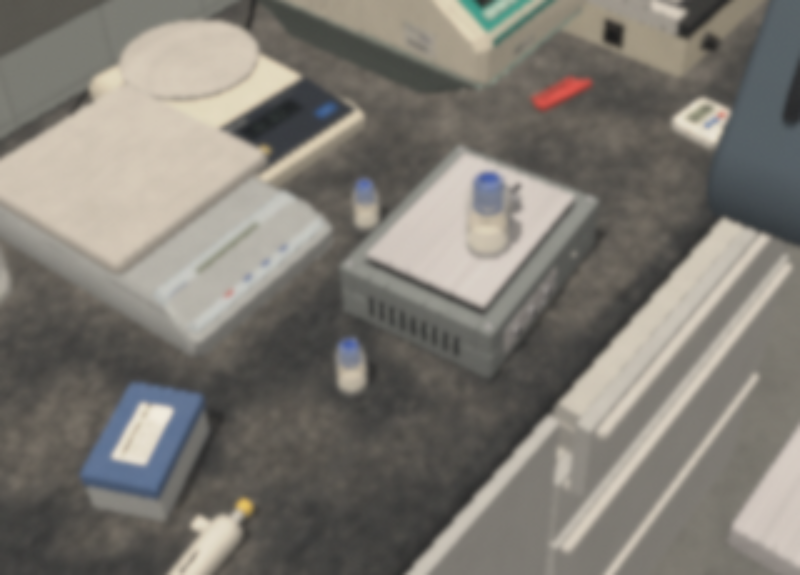

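View pics/si1z.png

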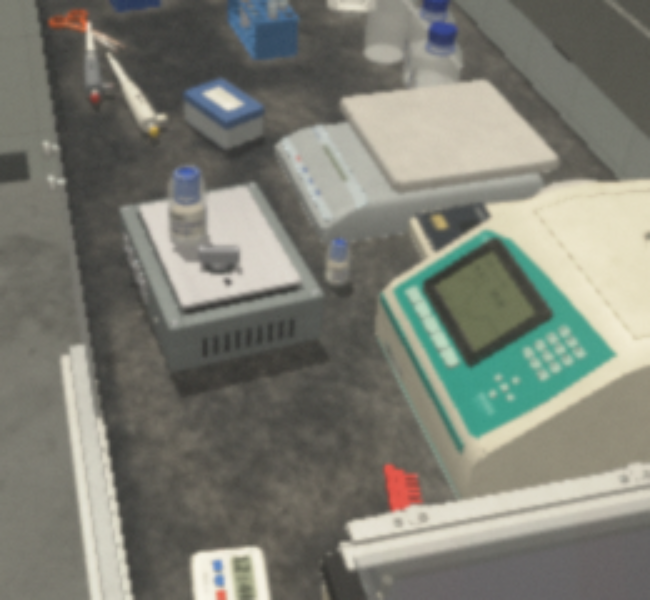

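The zoomed pictures show the large bottle on the panel with the fastener wing beside it, and two smaller look-alikes on the bench. The bench is free to the right, between the enclosure and the timer. I'll move over the enclosure for a wrist view.

move_arm --pt "-1 -10 -28 -24 0" --pt "-1 -20 -56 -48 0" --pt "-1 -30 -84 -72 0" --pt "-1 -40 -112 -96 0" --pt "-1 -50 -140 -120 0" --pt "-1 -60 -168 -144 0" --pt "-1 -70 -196 -168 0" --pt "-1 -80 -224 -192 0"

```text
time: 1.57
position: [0.297, -0.3294, 0.3282]
tool_rot: [0.7, 0.1, -0.7, 0.1]
ft_force: [-0.1, 0.6, 0.4]
grip_width: 0.0868
```

move_arm --pt "-1 0 -30 -26 0" --pt "-1 0 -60 -52 0" --pt "-1 0 -90 -78 0" --pt "-1 0 -120 -104 0" --pt "-1 0 -150 -130 0" --pt "-1 0 -180 -156 0" --pt "-1 0 -210 -182 0" --pt "-1 0 -240 -208 0"

```text
time: 2.23
position: [0.4295, -0.0406, 0.328]
tool_rot: [0.7, 0.1, -0.7, 0.1]
ft_force: [0.9, -1.0, -0.8]
grip_width: 0.087
```

```bash
python3 - <<'E'
from h import *
obs()
d=cam('wrist'); save(d,'w1.png'); print(d['P'],d['Rm'].tolist())
for t in ['housing','access_panel','fastener','reagent_bottle']:
        for r in robot.regions_of(d,t): print(t,round(r['p'],2),r['bbox'])
E
```

```text
time 2.2333
q [-3.543e-01  1.564e-01  1.780e+00 -1.000e-04  1.204e+00  9.327e-01]
position [ 0.4295 -0.0406  0.328 ]
tool_rot [ 0.7003  0.0998 -0.6997  0.1002]
ft_force [ 0.9031 -1.0238 -0.7503]
grip_width 0.087
[[0.001, 0.28, -0.96], [-0.0, -0.96, -0.28], [-1.0, 0.001, -0.001]]
[ 0.50148586 -0.02043884  0.46521742] [[0.2800369399449293, -0.9238187389611131, -0.26103304352241763], [-0.9599888213259162, -0.26923620735629117, -0.07702809602785235], [0.000880451904380699, 0.2721595160796267, -0.9622517459645089]]
housing 0.82 [142.0, 1.2, 359.0, 184.0]
access_panel 0.62 [155.7, 7.4, 337.9, 165.6]
fastener 0.92 [266.5, 83.4, 294.3, 127.3]
reagent_bottle 0.79 [179.7, 92.5, 239.8, 138.1]
```

View pics/w1.png

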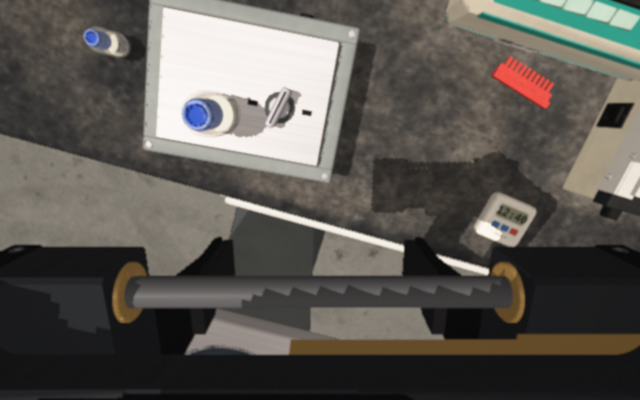

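The wrist view shows the panel corners near (163,8), (340,42), (319,165) and (156,137). The ribs are at (252,102) and (307,113), the wing is near (280,106), and the bottle cap is at (198,115).

```bash
cat >> h.py <<'E'
def look(f,crop,s):
    d=cam('wrist'); im=cv2.cvtColor(np.array(d['image']),cv2.COLOR_RGB2BGR)
    x0,y0,x1,y1=crop; cv2.imwrite('pics/'+f,cv2.resize(im[y0:y1,x0:x1],None,fx=s,fy=s,interpolation=cv2.INTER_CUBIC)); return d
E
python3 - <<'E'
from h import *
d=look('w1z.png',(140,0,365,190),3.5)
rb=robot.regions_of(d,'reagent_bottle'); rf=robot.regions_of(d,'fastener')
for u,v in [(163,8),(340,42),(319,165),(156,137)]: print('corner',ray(d,u,v,.08))
a,b=ray(d,252,102,.081),ray(d,307,113,.081); print('ribs',a,b,np.linalg.norm(a-b),(a+b)/2, np.degrees(np.arctan2(*(a-b)[[1,0]])))
ys,xs=np.nonzero(rf[0]['pixels']); pts=np.c_[xs,ys].astype(np.float32); print(cv2.minAreaRect(pts), 'fast c', ray(d,*pts.mean(0),.098))
ys,xs=np.nonzero(rb[0]['pixels']);
im=np.array(d['image']).astype(int); m=rb[0]['pixels']&(im[...,2]>im[...,0]+50); ys,xs=np.nonzero(m); print('cap px',xs.mean(),ys.mean(),xs.min(),xs.max(),ys.min(),ys.max()); print('cap',ray(d,xs.mean(),ys.mean(),.155))
E
```

```text
corner [0.54777153 0.15344094 0.08      ]
corner [ 0.56788393 -0.02639575  0.08      ]
corner [ 0.43941499 -0.041621    0.08      ]
corner [0.41867799 0.14011237 0.08      ]
ribs [0.48473919 0.04665781 0.081     ] [ 0.49035411 -0.01310886  0.081     ] 0.06002985099715478 [0.48754665 0.01677448 0.081     ] 95.36703643526862
((277.3741455078125, 106.73965454101562), (20.200376510620117, 42.57347106933594), 40.23635482788086) fast c [0.48879053 0.01782682 0.098     ]
cap px 194.32970451010885 112.69673405909798 181 210 98 127
cap [0.46498004 0.0796274  0.155     ]
```

View pics/w1z.png

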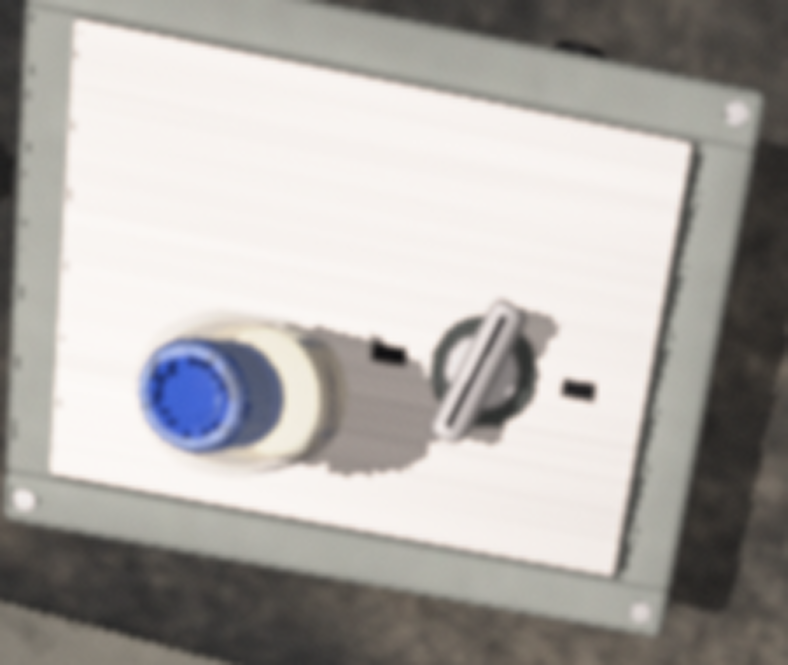

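move_arm --pt "-1 10 -26 -17 0" --pt "-1 30 -52 -34 0" --pt "-1 60 -78 -51 0" --pt "-1 90 -104 -68 0" --pt "-1 108 -104 -68 0" --pt "-1 108 -104 -68 0"

```text
time: 3.13
position: [0.4628, 0.0764, 0.216]
tool_rot: [-0.697, -0.101, 0.703, -0.099]
ft_force: [-0.3, -0.2, -0.3]
grip_width: 0.0868
```

```bash
python3 - <<'E'
from h import *
obs()
d=look('w2.png',(0,0,640,400),1.2)
for p in [(0.4655,0.078,.161)]: print(proj(d,p))
for r in robot.regions_of(d,'reagent_bottle'): print(r['p'],r['bbox'])
d=cam('scene');im=cv2.cvtColor(np.array(d['image']),cv2.COLOR_RGB2BGR); cv2.imwrite('pics/s2.png',cv2.resize(im[100:280,250:450],None,fx=3.5,fy=3))
E
```

```text
time 3.1333
q [-7.5300e-02  3.7030e-01  1.8423e+00 -1.0000e-04  9.3780e-01  1.2117e+00]
position [0.4628 0.0764 0.216 ]
tool_rot [-0.6969 -0.1007  0.7031 -0.0994]
ft_force [-0.3199 -0.2428 -0.2866]
grip_width 0.0868
[[-0.009, 0.28, -0.96], [0.001, -0.96, -0.28], [-1.0, -0.003, 0.008]]
(np.float64(315.47694427849046), np.float64(230.1924475612218))
0.7 [286.1, 174.0, 352.2, 254.1]
0.6 [382.2, 0.0, 413.9, 18.8]
0.58 [132.8, 78.9, 185.6, 112.7]
```

View pics/w2.png

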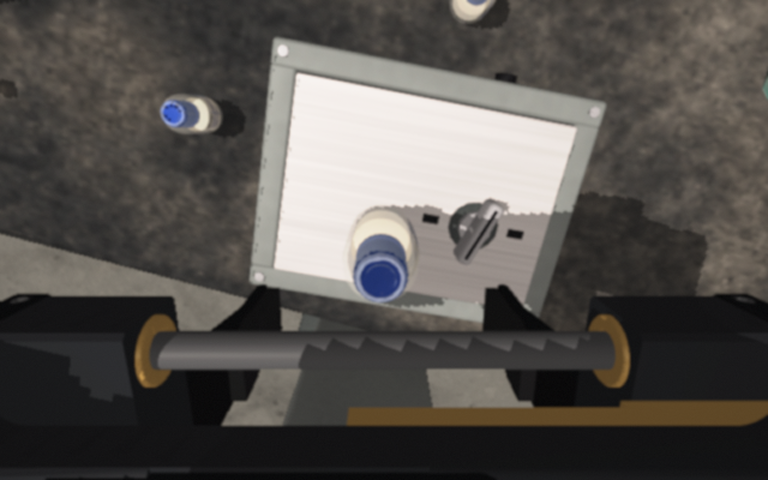

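View pics/s2.png

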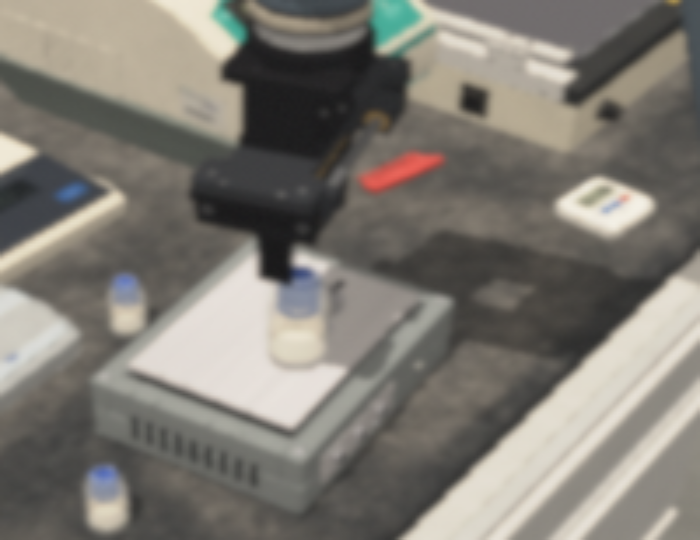

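The cap top is centred at full-image pixel (317,233), between the fingers. The scene view shows the jaws above the bottle.

```bash
python3 - <<'E'
from h import *
obs()
d=cam('wrist')
for r in robot.regions_of(d,'reagent_bottle')[:1]:
  im=np.array(d['image']).astype(int); m=r['pixels']; ys,xs=np.nonzero(m); print(xs.min(),xs.max(),ys.min(),ys.max())
print(ray(d,316.7,233.3,.161), ray(d,318,192,.138))
o=robot.get_obs();T=R.from_quat(o['tool_rot']).as_matrix()
t=ray(d,316.7,233.3,.161);t[2]=.165
print(T.T@(t-o['position'])*1000)
E
```

```text
time 3.2833
q [-7.7800e-02  3.6370e-01  1.8372e+00 -3.0000e-04  9.3970e-01  1.2116e+00]
position [0.4659 0.0749 0.2203]
tool_rot [ 0.7004  0.099  -0.6998  0.0994]
ft_force [-0.4497  0.566   1.1559]
grip_width 0.087
[[0.001, 0.278, -0.961], [-0.0, -0.961, -0.278], [-1.0, 0.001, -0.001]]
135 184 85 116
[0.46587604 0.0748196  0.161     ] [0.48557507 0.07968209 0.138     ]
[56.07075743 -0.07086455  0.69765979]
```

```bash
python3 - <<'E'
from h import *
obs()
d=look('w3.png',(240,130,400,280),5)
im=np.array(d['image']).astype(int); m=(im[...,2]>im[...,0]+40); m[:, :280]=0;m[:,360:]=0;m[:150]=0
ys,xs=np.nonzero(m);print(xs.min(),xs.max(),ys.min(),ys.max())
E
```

```text
time 3.3833
q [-7.7700e-02  3.6220e-01  1.8368e+00 -2.0000e-04  9.3930e-01  1.2118e+00]
position [0.4664 0.075  0.2211]
tool_rot [ 0.7012  0.0989 -0.699   0.0995]
ft_force [-0.6588 -1.0096 -0.2846]
grip_width 0.0868
[[0.003, 0.278, -0.961], [-0.0, -0.961, -0.278], [-1.0, 0.001, -0.003]]
296 332 213 250
```

View pics/w3.png

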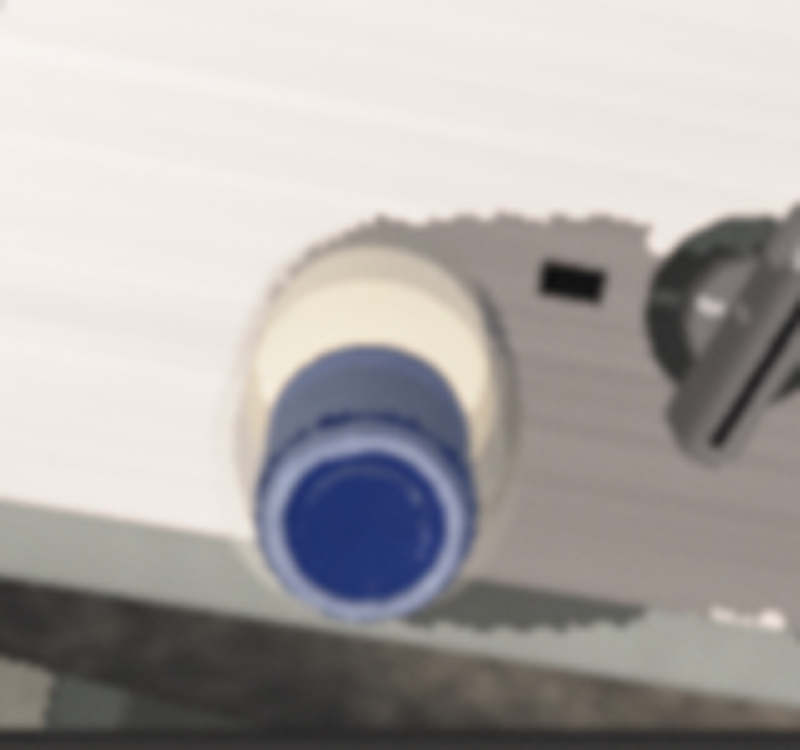

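```bash
python3 - <<'E'
from h import *
obs()
d=cam('wrist')
o=robot.get_obs();T=R.from_quat(o['tool_rot']).as_matrix()
t=ray(d,313,234.5,.161);print(t);t[2]=.165
print(T.T@(t-o['position'])*1000)
for f in [(252,102)]: pass
E
```

```text
time 3.4333
q [-7.7400e-02  3.6210e-01  1.8369e+00 -1.0000e-04  9.3920e-01  1.2118e+00]
position [0.4663 0.0751 0.2211]
tool_rot [ 0.7013  0.0989 -0.6989  0.0995]
ft_force [-0.5633  0.1348 -0.2965]
grip_width 0.0869
[[0.003, 0.278, -0.961], [-0.0, -0.961, -0.278], [-1.0, 0.001, -0.003]]
[0.46474432 0.0769078  0.161     ]
[56.02123205 -2.00307769  1.09230787]
```

move_arm --pt "-1 15 -2 1 0" --pt "-1 32 -2 1 0" --pt "-1 46 -2 1 0" --pt "-1 54 -2 1 0" --pt "-1 55 -2 1 0" --pt "-1 55 -2 1 0" --newtons 20

```text
time: 3.98
position: [0.464, 0.0777, 0.1648]
tool_rot: [0.7, 0.1, -0.7, 0.1]
ft_force: [0.6, -0.3, -0.2]
grip_width: 0.0868
```

```bash
python3 - <<'E'
from h import *
obs()
d=look('w4.png',(0,0,640,400),1.2)
E
```

```text
time 3.9833
q [-0.0722  0.4564  1.8952  0.      0.7898  1.2152]
position [0.464  0.0777 0.1648]
tool_rot [ 0.7001  0.0998 -0.7     0.0998]
ft_force [ 0.6498 -0.27   -0.1611]
grip_width 0.0868
[[0.0, 0.28, -0.96], [-0.0, -0.96, -0.28], [-1.0, 0.0, -0.0]]
```

View pics/w4.png

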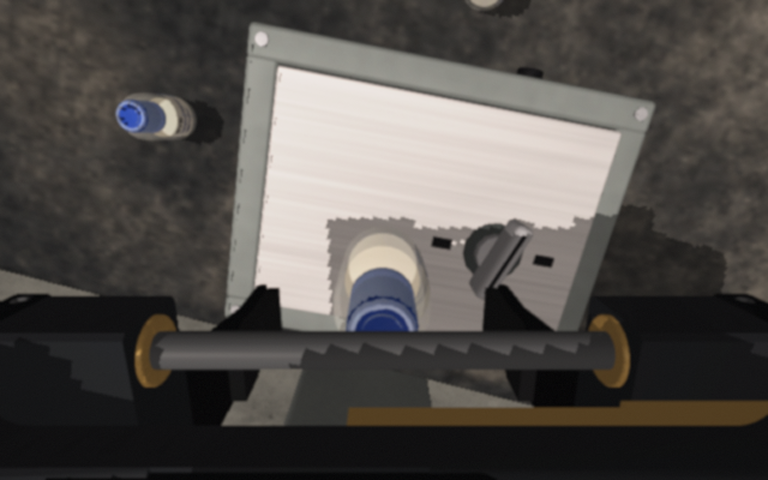

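The bottle cap, at (382,318) in the picture, sits midway between the fingers, with no contact. I'll close on it.

move_arm --pt "1 0 0 0 0" --pt "1 0 0 0 0" --pt "1 0 0 0 0" --pt "1 0 0 0 0" --pt "1 0 0 0 0" --pt "1 0 0 0 0" --pt "1 0 0 0 0" --pt "1 0 0 0 0" --newtons 20

```text
time: 4.7
position: [0.4637, 0.078, 0.1645]
tool_rot: [-0.7, -0.1, 0.7, -0.1]
ft_force: [0.2, 0.7, 0.1]
grip_width: 0.0417
```

move_arm --pt "1 0 0 0 0" --pt "1 0 0 0 0" --pt "1 0 0 0 0" --pt "1 0 0 0 0" --pt "1 0 0 0 0"

```text
time: 5.12
position: [0.4637, 0.078, 0.1645]
tool_rot: [-0.7, -0.1, 0.7, -0.1]
ft_force: [-0.5, -0.3, -0.6]
grip_width: 0.0262
```

move_arm --pt "1 0 0 0 0" --pt "1 -10 0 0 0" --pt "1 -25 0 0 0" --pt "1 -45 0 0 0" --pt "1 -60 0 0 0" --pt "1 -70 0 0 0" --pt "1 -70 0 0 0"

```text
time: 5.7
position: [0.465, 0.078, 0.2364]
tool_rot: [0.702, 0.1, -0.698, 0.1]
ft_force: [1.5, 0.0, -0.2]
grip_width: 0.0265
```

```bash
python3 - <<'E'
from h import *
obs()
d=cam('side');im=cv2.cvtColor(np.array(d['image']),cv2.COLOR_RGB2BGR); cv2.imwrite('pics/s5.png',cv2.resize(im[100:290,220:420],None,fx=3.5,fy=3))
E
```

```text
time 5.7
q [-7.1600e-02  3.3690e-01  1.8221e+00  1.0000e-04  9.7800e-01  1.2153e+00]
position [0.465  0.078  0.2364]
tool_rot [ 0.7016  0.0997 -0.6984  0.1003]
ft_force [ 1.4846  0.0317 -0.1643]
grip_width 0.0265
[[0.005, 0.28, -0.96], [-0.0, -0.96, -0.28], [-1.0, 0.002, -0.004]]
```

View pics/s5.png

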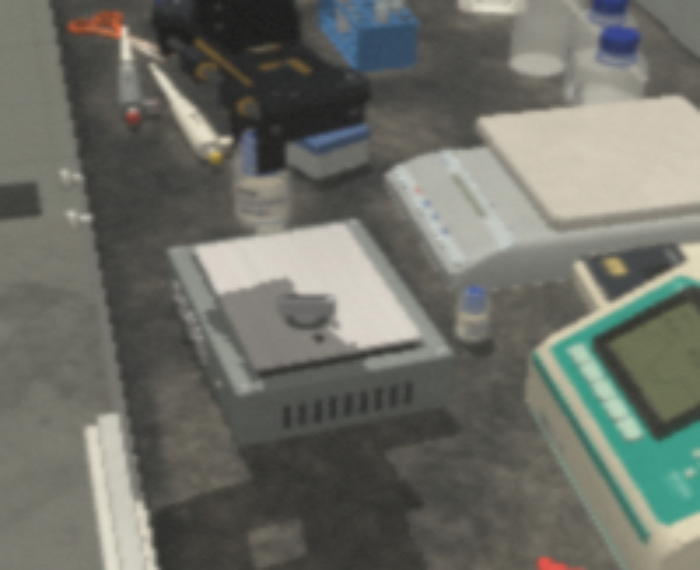

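The bottle is held upright in the jaws, clear of the panel. I'll carry it to the right.

move_arm --pt "1 0 15 4 0" --pt "1 0 50 14 0" --pt "1 0 90 24 0" --pt "1 0 130 35 0" --pt "1 0 170 46 0" --pt "1 0 205 55 0" --pt "1 0 230 62 0" --pt "1 0 241 65 0"

```text
time: 6.42
position: [0.4687, -0.1752, 0.2335]
tool_rot: [-0.7, -0.099, 0.7, -0.099]
ft_force: [-0.1, -0.7, -1.6]
grip_width: 0.0263
```

move_arm --pt "1 10 0 0 0" --pt "1 35 0 0 0" --pt "1 65 0 0 0" --pt "1 95 0 0 0" --pt "1 120 0 0 0" --pt "1 135 0 0 0" --pt "1 143 0 0 0" --pt "1 143 0 0 0"

```text
time: 7.08
position: [0.4674, -0.1701, 0.0894]
tool_rot: [-0.699, -0.101, 0.701, -0.099]
ft_force: [0.2, -0.1, -0.5]
grip_width: 0.0266
```

```bash
python3 - <<'E'
from h import *
d=cam('side');im=cv2.cvtColor(np.array(d['image']),cv2.COLOR_RGB2BGR); cv2.imwrite('pics/s6.png',cv2.resize(im[150:350,240:440],None,fx=3,fy=3))
d=cam('scene');im=cv2.cvtColor(np.array(d['image']),cv2.COLOR_RGB2BGR); cv2.imwrite('pics/s6b.png',cv2.resize(im[100:280,270:470],None,fx=3.5,fy=3))
obs()
E
```

```text
time 7.1833
q [-5.7440e-01  6.1900e-01  1.8741e+00  2.0000e-04  6.4890e-01  7.1210e-01]
position [ 0.4689 -0.1712  0.0915]
tool_rot [-0.6999 -0.1003  0.7001 -0.1   ]
ft_force [ 0.6249  0.0907 -0.8474]
grip_width 0.0261
[[-0.0, 0.28, -0.96], [0.0, -0.96, -0.28], [-1.0, -0.0, 0.0]]
```

View pics/s6.png

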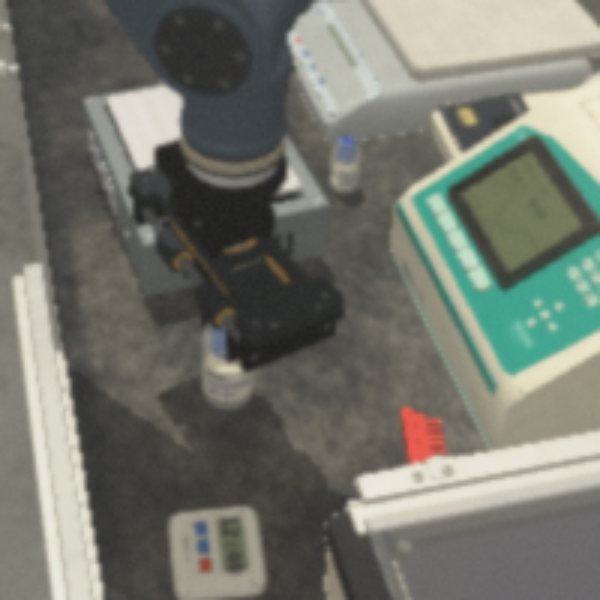

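View pics/s6b.png

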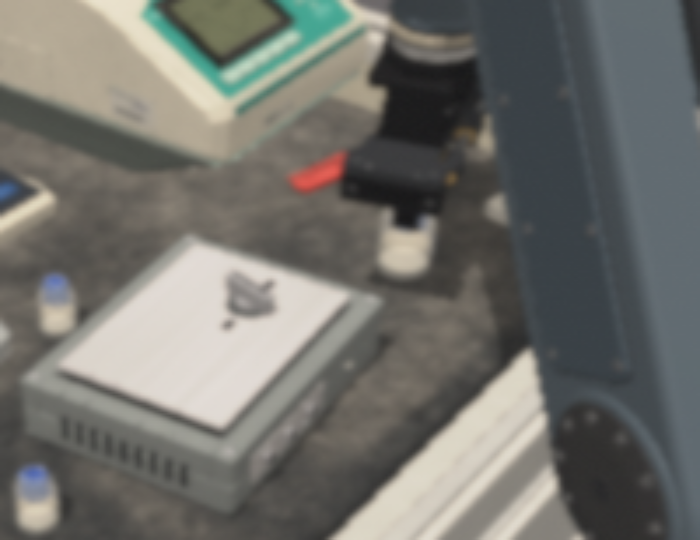

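Both views show the bottle held upright just above the free bench. The last few millimetres go slowly.

move_arm --pt "1 2 0 0 0" --pt "1 4 0 0 0" --pt "1 5 0 0 0" --pt "1 6 0 0 0" --pt "1 6 0 0 0" --pt "1 6 0 0 0"

```text
time: 7.68
position: [0.4689, -0.1716, 0.0858]
tool_rot: [0.7, 0.1, -0.7, 0.1]
ft_force: [0.5, 0.8, -0.7]
grip_width: 0.0266
```

move_arm --pt "1 1 0 0 0" --pt "1 1 0 0 0" --pt "1 1 0 0 0"

```text
time: 7.93
position: [0.4688, -0.1716, 0.0845]
tool_rot: [-0.7, -0.1, 0.7, -0.1]
ft_force: [0.2, -0.6, -0.9]
grip_width: 0.0265
```

move_arm --pt "1 0.5 0 0 0" --pt "1 0.5 0 0 0" --pt "1 0.5 0 0 0"

```text
time: 8.18
position: [0.4689, -0.1717, 0.0844]
tool_rot: [0.7, 0.1, -0.7, 0.1]
ft_force: [-0.3, -0.7, 4.8]
grip_width: 0.0262
```

Contact, at +4.8 N. I'll release.

move_arm --pt "0.4 0 0 0 0" --pt "0.2 0 0 0 0" --pt "0 0 0 0 0" --pt "-0.2 0 0 0 0" --pt "-0.4 0 0 0 0" --pt "-0.4 0 0 0 0" --pt "-0.4 0 0 0 0" --pt "-0.4 0 0 0 0"

```text
time: 8.85
position: [0.4688, -0.1715, 0.0839]
tool_rot: [-0.7, -0.1, 0.7, -0.1]
ft_force: [0.4, 0.6, 1.0]
grip_width: 0.059
```

move_arm --pt "-0.4 -10 0 0 0" --pt "-0.4 -30 0 0 0" --pt "-0.4 -60 0 0 0" --pt "-0.4 -90 0 0 0" --pt "-0.4 -120 0 0 0" --pt "-0.4 -140 0 0 0" --pt "-0.4 -145 0 0 0"

```text
time: 9.43
position: [0.4706, -0.1726, 0.2334]
tool_rot: [0.702, 0.098, -0.698, 0.102]
ft_force: [0.9, -1.0, -1.2]
grip_width: 0.0612
```

```bash
python3 - <<'E'
from h import *
d=cam('side');im=cv2.cvtColor(np.array(d['image']),cv2.COLOR_RGB2BGR); cv2.imwrite('pics/s7.png',cv2.resize(im[150:350,240:440],None,fx=3,fy=3))
obs()
E
```

```text
time 9.4833
q [-5.7480e-01  3.8000e-01  1.7606e+00  1.0000e-04  9.9410e-01  7.1200e-01]
position [ 0.4702 -0.1723  0.2324]
tool_rot [ 0.7019  0.0985 -0.6981  0.1017]
ft_force [-0.3453 -0.2323 -0.0405]
grip_width 0.0609
[[0.006, 0.28, -0.96], [-0.004, -0.96, -0.28], [-1.0, 0.005, -0.005]]
```

View pics/s7.png

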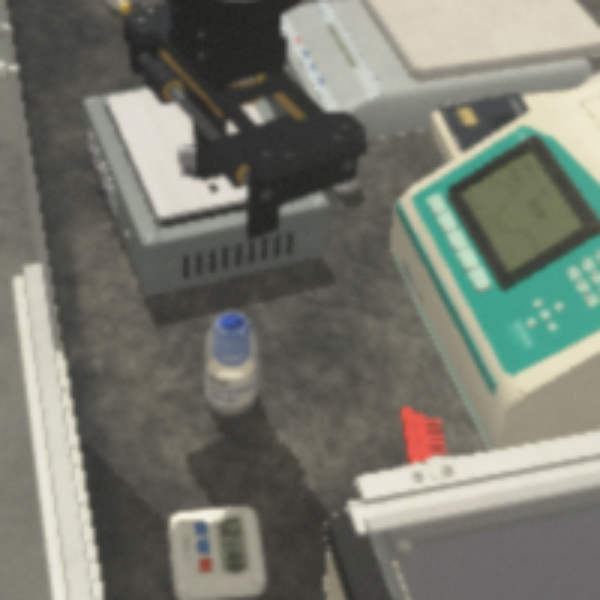

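The bottle stands upright on the bench at (231,360) in the crop, and the timer and comb are unmoved. Next I'll move over the fastener while turning the wrist.

move_arm --pt "-0.4 0 -22 -9 -7" --pt "-0.4 0 -44 -17 -14" --pt "-0.4 0 -66 -26 -21" --pt "-0.4 0 -88 -35 -28" --pt "-0.4 0 -110 -44 -35" --pt "-0.4 0 -132 -53 -42" --pt "-0.4 0 -154 -61 -49" --pt "-0.4 0 -176 -70 -56"

```text
time: 10.15
position: [0.4855, 0.0183, 0.2277]
tool_rot: [-0.569, -0.419, 0.571, -0.418]
ft_force: [0.7, 0.4, -0.2]
grip_width: 0.0607
```

move_arm --pt "-0.4 0 0 0 -7" --pt "-0.4 0 0 0 -14" --pt "-0.4 0 0 0 -21" --pt "-0.4 0 0 0 -28" --pt "-0.4 0 0 0 -35" --pt "-0.4 0 0 0 -42" --pt "-0.4 0 0 0 -49" --pt "-0.4 0 0 0 -56"

```text
time: 10.82
position: [0.4856, 0.0172, 0.2276]
tool_rot: [0.306, 0.638, -0.307, 0.636]
ft_force: [0.4, 0.2, -0.7]
grip_width: 0.061
```

move_arm --pt "-0.4 0 0 0 -7" --pt "-0.4 0 0 0 -14" --pt "-0.4 0 0 0 -21" --pt "-0.4 0 0 0 -28" --pt "-0.4 0 0 0 -35" --pt "-0.4 0 0 0 -42" --pt "-0.4 0 0 0 -42"

```text
time: 11.4
position: [0.4857, 0.0171, 0.2278]
tool_rot: [0.059, 0.706, -0.059, 0.704]
ft_force: [0.2, 0.1, 0.4]
grip_width: 0.0608
```

```bash
python3 - <<'E'
from h import *
obs()
d=look('w8.png',(180,120,440,280),3)
for r in robot.regions_of(d,'fastener'): print(r['p'],r['bbox'])
E
```

```text
time 11.4
q [-1.9510e-01  3.7140e-01  1.7938e+00 -1.0000e-04  9.7950e-01 -1.5979e+00]
position [0.4857 0.0171 0.2278]
tool_rot [ 0.0594  0.7057 -0.0592  0.7035]
ft_force [0.2051 0.1163 0.3831]
grip_width 0.0608
[[-0.003, 0.167, 0.986], [0.001, 0.986, -0.167], [-1.0, 0.0, -0.003]]
0.74 [310.8, 174.9, 335.9, 231.2]
```

View pics/w8.png

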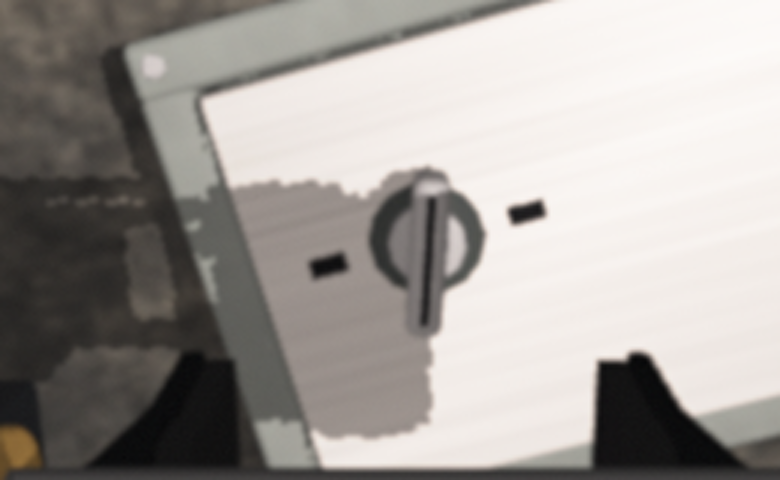

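The wrist view shows the ribs at pixels (289,208) and (356,190). The wing runs almost vertically from (324,181) to (321,231), between the two fingers.

```bash
python3 - <<'E'
from h import *
d=cam('wrist'); o=robot.get_obs(); T=R.from_quat(o['tool_rot']).as_matrix(); print(o['position'])
a,b=ray(d,289.3,208.3,.081),ray(d,355.7,190.3,.081);m=(a+b)/2; ar=np.degrees(np.arctan2(*(b-a)[[1,0]]))
print('ribs',a,b,np.linalg.norm(a-b),m,ar)
c,e=ray(d,323.7,181.7,.103),ray(d,321.3,230,.103); w=np.degrees(np.arctan2(*(c-e)[[1,0]]))
print('wing',c,e,np.linalg.norm(c-e),(c+e)/2,w, 'fast angle',w-ar, 'tool y',np.degrees(np.arctan2(T[1,1],T[0,1])))
t=m.copy();t[2]=.117;print(T.T@(t-o['position'])*1000);t=(c+e)/2;t[2]=.117;print(T.T@(t-o['position'])*1000)
E
```

```text
[0.48618448 0.01709549 0.22829223]
ribs [ 0.49214766 -0.01009633  0.081     ] [0.48618785 0.04881714 0.081     ] 0.05921415682742293 [0.48916776 0.0193604  0.081     ] 95.77650608257788
wing [0.46936254 0.02364318 0.103     ] [0.508566   0.01498455 0.103     ] 0.04014825968797942 [0.48896427 0.01931387 0.103     ] 167.54537972065526 fast angle 71.76887363807738 tool y 80.09582978078636
[111.28768373   2.73451357   2.75039811]
[111.28802447   2.65366789   2.55794546]
```

move_arm --pt "-0.2 20 1 2 2" --pt "-0.1 45 1.5 2 2" --pt "0 70 1.5 2 2" --pt "0 90 1.5 2 2" --pt "0 90 1.5 2 2" --pt "0 90 1.5 2 2"

```text
time: 12.05
position: [0.4882, 0.0183, 0.1382]
tool_rot: [0.073, 0.704, -0.073, 0.702]
ft_force: [0.6, 1.3, 0.7]
grip_width: 0.0443
```

```bash
python3 - <<'E'
from h import *
obs()
d=look('w9.png',(160,100,480,320),2.5)
o=robot.get_obs();T=R.from_quat(o['tool_rot']).as_matrix(); tip=np.array(o['position'])
for s in(-1,1): print(proj(d,tip+T@np.array([.025,s*o['grip_width']/2,0])))
E
```

```text
time 12.05
q [-0.1918  0.5234  1.8703 -0.      0.7509 -1.5564]
position [0.4882 0.0183 0.1382]
tool_rot [ 0.0729  0.7045 -0.0727  0.7022]
ft_force [0.5901 1.3358 0.6819]
grip_width 0.0443
[[-0.003, 0.205, 0.979], [0.001, 0.979, -0.205], [-1.0, -0.0, -0.003]]
(np.float64(277.19921200327275), np.float64(258.6987575560168))
(np.float64(362.3793305677842), np.float64(258.6776480124507))
```

View pics/w9.png

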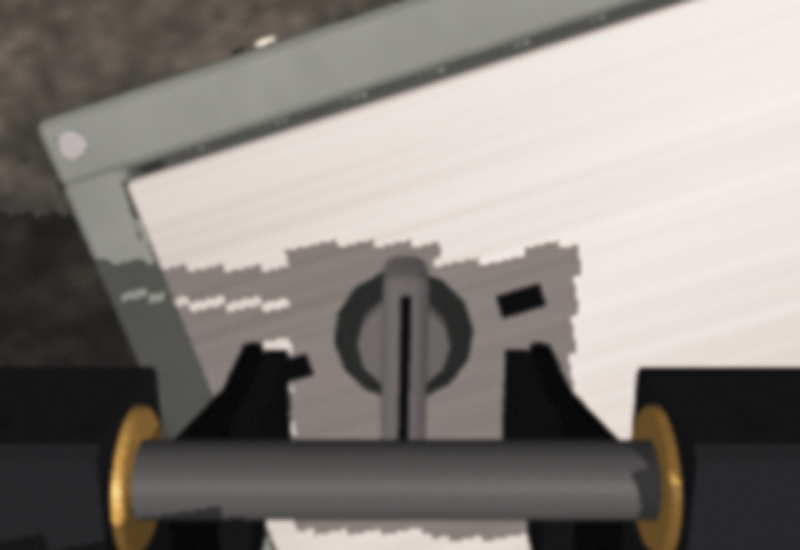

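The wing slot is at crop x≈404 and the jaw midline at ≈398, so the jaws need about 1.3 mm towards +y. Then I'll lower and close.

move_arm --pt "0 8 1.3 0 0" --pt "0 15 1.3 0 0" --pt "0 19 1.3 0 0" --pt "0 21 1.3 0 0" --pt "0 21 1.3 0 0" --pt "0.3 21 1.3 0 0" --pt "0.5 21 1.3 0 0" --pt "0.6 21 1.3 0 0" --newtons 15

```text
time: 12.77
position: [0.4894, 0.0194, 0.1183]
tool_rot: [0.072, 0.703, -0.072, 0.704]
ft_force: [-0.5, 0.1, 0.6]
grip_width: 0.0304
```

move_arm --pt "0.8 0 0 0 0" --pt "1 0 0 0 0" --pt "1 0 0 0 0" --pt "1 0 0 0 0" --pt "1 0 0 0 0" --pt "1 0 0 0 0"

```text
time: 13.27
position: [0.4893, 0.0197, 0.1182]
tool_rot: [0.073, 0.703, -0.072, 0.704]
ft_force: [1.4, 3.5, 1.8]
grip_width: 0.0102
```

move_arm --pt "1 0 0 0 0" --pt "1 0 0 0 3" --pt "1 0 0 0 8" --pt "1 0 0 0 14" --pt "1 0 0 0 20" --pt "1 0 0 0 26" --pt "1 0 0 0 32" --pt "1 0 0 0 36" --newtons 30

```text
time: 13.93
position: [0.4891, 0.0192, 0.1182]
tool_rot: [0.287, 0.646, -0.288, 0.646]
ft_force: [-0.8, 0.6, 1.7]
grip_width: 0.0096
```

move_arm --pt "1 0 0 0 6" --pt "1 0 0 0 12" --pt "1 0 0 0 18" --pt "1 0 0 0 24" --pt "1 0 0 0 30" --pt "1 0 0 0 35" --pt "1 0 0 0 36" --pt "1 0 0 0 36"

```text
time: 14.6
position: [0.4886, 0.019, 0.1181]
tool_rot: [0.471, 0.527, -0.472, 0.527]
ft_force: [-2.3, -1.3, 3.6]
grip_width: 0.0095
```

```bash
python3 - <<'E'
from h import *
obs()
d=look('w10.png',(0,0,640,400),1.25)
o=robot.get_obs();T=R.from_quat(o['tool_rot']).as_matrix();print(np.degrees(np.arctan2(T[1,1],T[0,1])))
d=cam('side');im=cv2.cvtColor(np.array(d['image']),cv2.COLOR_RGB2BGR); cv2.imwrite('pics/s10.png',cv2.resize(im[150:290,240:400],None,fx=4,fy=4))
E
```

```text
time 14.6
q [-1.895e-01  5.607e-01  1.884e+00 -1.500e-03  6.983e-01 -2.997e-01]
position [0.4886 0.019  0.1181]
tool_rot [ 0.4709  0.5273 -0.4719  0.5268]
ft_force [-2.3295 -1.3031  3.6284]
grip_width 0.0095
[[-0.002, 0.994, 0.111], [-0.001, 0.111, -0.994], [-1.0, -0.002, 0.001]]
6.400856781690697
```

View pics/w10.png

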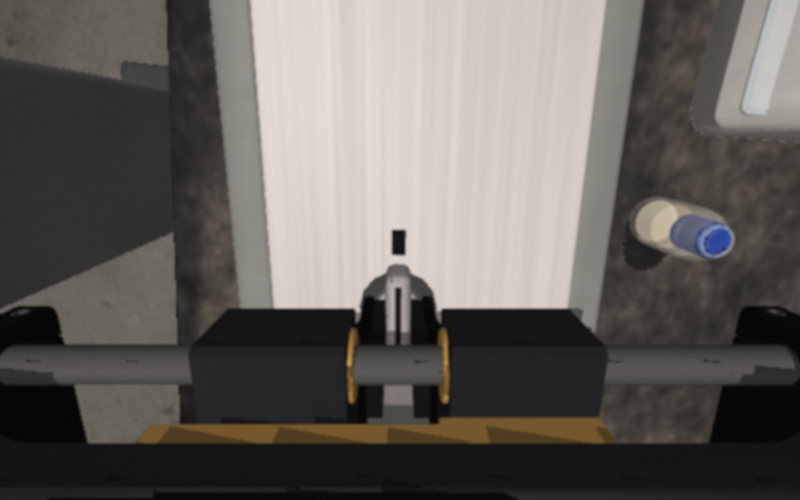

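View pics/s10.png

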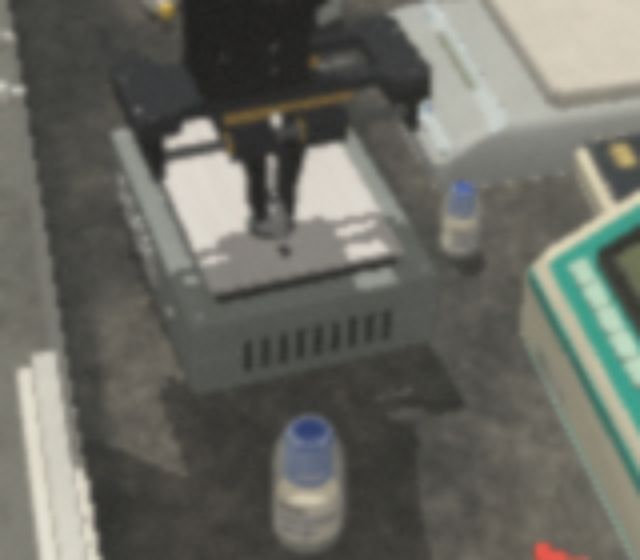

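The wing slot at (400,300) now points at the rib at (398,242), so it's aligned. The bottle still stands upright. I'll press down, watching the force.

move_arm --pt "1 1 0 0 0" --pt "1 2 0 0 0" --pt "1 3 0 0 0" --pt "1 4 0 0 0" --pt "1 5 0 0 0" --pt "1 6 0 0 0" --pt "1 6 0 0 0" --newtons 40

```text
time: 15.28
position: [0.4886, 0.0191, 0.1126]
tool_rot: [0.471, 0.527, -0.472, 0.527]
ft_force: [-4.4, -2.1, 10.5]
grip_width: 0.0095
```

move_arm --pt "1 1 0 0 0" --pt "1 2 0 0 0" --pt "1 3 0 0 0" --pt "1 4 0 0 0" --pt "1 4 0 0 0" --pt "1 4 0 0 0"

```text
time: 15.78
position: [0.4886, 0.0191, 0.1088]
tool_rot: [0.471, 0.527, -0.472, 0.527]
ft_force: [-4.3, -2.0, 12.1]
grip_width: 0.0096
```

move_arm --pt "1 0.5 0 0 0" --pt "1 1 0 0 0" --pt "1 1.5 0 0 0" --pt "1 1.5 0 0 0" --pt "1 1.5 0 0 0" --pt "1 1.5 0 0 0"

```text
time: 16.28
position: [0.4886, 0.019, 0.108]
tool_rot: [0.471, 0.527, -0.472, 0.527]
ft_force: [-5.1, -2.1, 17.4]
grip_width: 0.0095
```

move_arm --pt "1 0.5 0 0 0" --pt "1 0.7 0 0 0" --pt "1 0.7 0 0 0" --pt "1 0.7 0 0 0" --pt "1 0.7 0 0 0"

```text
time: 16.7
position: [0.4886, 0.019, 0.1079]
tool_rot: [0.471, 0.527, -0.472, 0.527]
ft_force: [-6.2, -2.2, 22.4]
grip_width: 0.0093
```

```bash
python3 - <<'E'
from h import *
obs()
d=look('w11.png',(0,0,640,400),1.25)
for n,c in [('side',(150,290,240,400)),('scene',(150,290,260,420))]:
  d=cam(n);im=cv2.cvtColor(np.array(d['image']),cv2.COLOR_RGB2BGR); cv2.imwrite('pics/%s11.png'%n,cv2.resize(im[c[0]:c[1],c[2]:c[3]],None,fx=4,fy=4))
obs()
E
```

```text
time 16.7
q [-1.8950e-01  5.7980e-01  1.8907e+00 -1.6000e-03  6.7120e-01 -2.9960e-01]
position [0.4886 0.019  0.1079]
tool_rot [ 0.4711  0.5269 -0.4717  0.5272]
ft_force [-6.2035 -2.2279 22.4481]
grip_width 0.0093
[[-0.0, 0.994, 0.111], [-0.001, 0.111, -0.994], [-1.0, -0.0, 0.001]]
time 16.85
q [-1.8950e-01  5.7980e-01  1.8907e+00 -1.6000e-03  6.7120e-01 -2.9960e-01]
position [0.4886 0.019  0.1079]
tool_rot [ 0.4711  0.5269 -0.4717  0.5272]
ft_force [-6.3682 -3.3332 22.4883]
grip_width 0.0091
[[-0.0, 0.994, 0.111], [-0.001, 0.111, -0.994], [-1.0, -0.0, 0.001]]
```

View pics/w11.png

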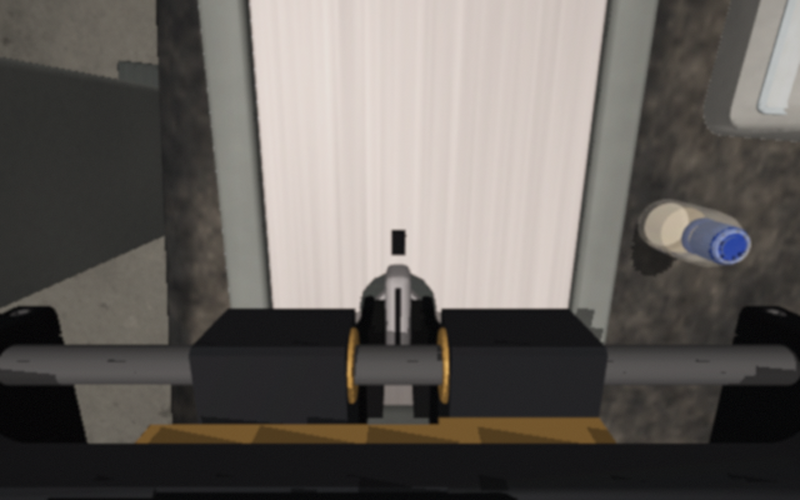

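View pics/side11.png

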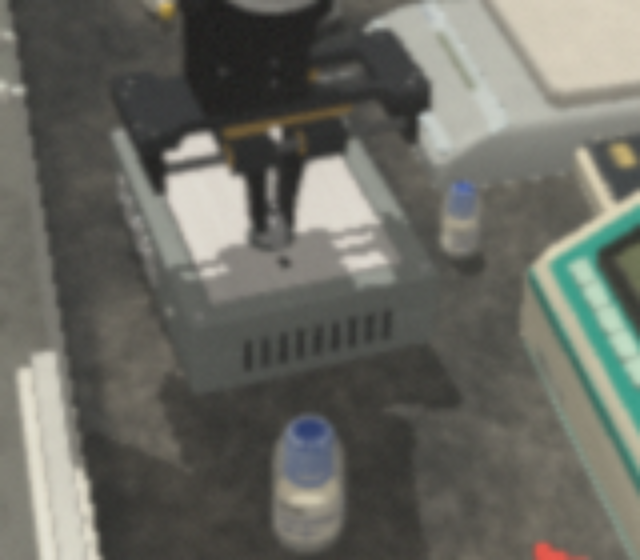

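View pics/scene11.png

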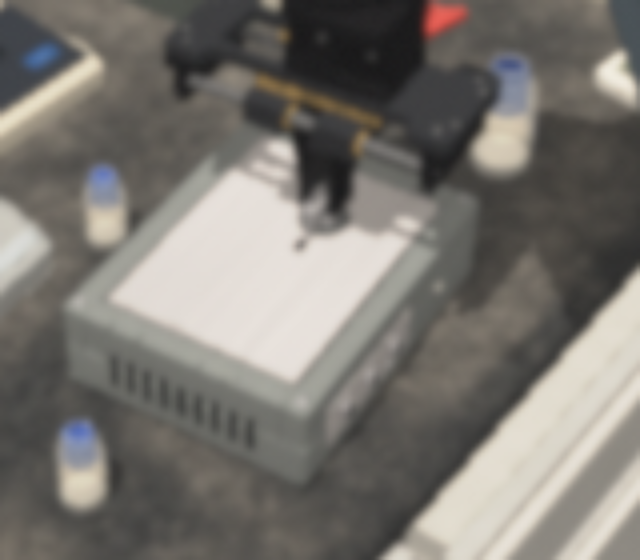

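The panel is level with the rim in all three views, the wing lies in line with the rib, and the bottle stands upright. The press holds steady at 22 N, so I'm handing in.

```bash
python3 -c "
from h import *
print(robot.hand_in()); obs()"
```

```text
the job is handed in; nothing more can be done
None
the job is handed in; nothing more can be done
```

The job is done and handed in, after about 17 s on the robot's clock, with the panel still held pressed down.

- **Bottle:** I lifted the large bottle off the panel by its cap and stood it upright on the bench to the right of the enclosure, near (0.469, -0.172) m. The later pictures show it still standing, with the timer and comb apparently unmoved. I never went near the lidded box, but it was not in the final pictures, so I did not check it again.
- **Fastener:** I gripped the wing and turned it 72° clockwise. In the wrist picture its slot points at the visible rib. The tool ended at 6.4°, matching the panel's measured yaw of 5.4–6.4°.
- **Panel:** I pressed it down about 10.2 mm, from 0.1181 to 0.1079 m at the tool. At the stop the force rose from 12 to 22 N with almost no further movement. All three camera views show the panel level with the rim.
- **Last reading before hand-in:** a steady 22.5 N on the tool (springs need about 13 N), with the grip still closed on the wing at 40 N.

The two wrist views of the fastener's position differed by about 3 mm. I settled this with a close-up correction before gripping. A sideways force of about 7 N remains at the wrist, and I could not read the state again after hand-in.

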